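Bin the empty tin in the lever-lid scrap bin

TASK

Press the scrap bin's front lever down until its spring catch holds it and the lid stays up by itself, then get the short empty tin from the bin's side shelf into the bin, and finally press the catch's side tab so that the lever springs back and the lid falls fully shut over the tin. Leave the glue bottle standing where it is on the other side shelf and do not disturb anything else on the bench.

Things in the scene. Friction and masses are not known exactly. Their poses are not given: they have to be found in the camera images.
- bin: Grey metal scrap bin fixed to the bench, its front facing its own -x. Origin at the centre of its 180 x 180 mm footprint, at bench level; z up. Solid grey plinth to z 95 mm, above it an open bucket with 4 mm walls. A base plate 6 mm thick runs forward to x -160 mm. The lever is in front at y -45 mm, the catch's tab in front at y +55 mm.
- bin_mouth (a point): Centre of the bucket's mouth, at rim height, 180 mm above the bench. The mouth is 172 x 172 mm, the bucket 81 mm deep. With the lid held up, the mouth from its front edge to about 140 mm back stays clear above.
- shelf_left (a point): Centre of the top of the side shelf on the bin's +y side, 120 mm (x) by 98 mm (y), 6 mm thick, at bin (-25, +141, 180) mm: flush with the rim, no lips, so that a thing can be slid sideways over the rim into the open bucket.
- shelf_right (a point): The same on the bin's -y side, at bin (-25, -141, 180) mm.
- lid (a joint): Flat lid 184 x 178 x 6 mm, lying on the rim (top at 187 mm), hinged along the back rim (bin x +90 mm), driven by the lever (4.1 rad of lid per rad of lever). 0 = shut; about 1.4 rad = held up by the catch (then its upper edge is about 360 mm above the bench); it cannot stay up unless the lever is down.
- lever_arm (a joint): Sprung lever sticking out of the bin's front, rotating about a level axis along the bin's y at bin (-30, -45, 75) mm. 0 = up, at rest (lid shut), grows as it is pressed down, stop at 0.40 rad. Pressed past about 0.36 rad the catch snaps over its side pin; let go, it then rests at about 0.34 rad. Pressing it at the pad takes about 6 to 15 N.
- lever_pad (a point): Centre of the top face of the lever's black pad (40 mm along the lever, 44 mm wide), 140 mm from the lever's pivot: at rest 108 mm above the bench and 166 mm in front of the bin's centre; it goes down about 53 mm over the full travel. Moves with the lever.
- catch (a joint): Sprung steel catch to the +y side of the lever, turning about a level axis along the bin's x near the base plate. 0 = at rest (engaged), grows as its tab is pressed down, stop at 0.40 rad. The lever is let go at about 0.15 rad.
- catch_tab (a point): Centre of the top face of the catch's black square tab (36 x 36 mm), 66 mm above the bench and 138 mm in front of the bin's centre, at bin y +55 mm. Press it straight down: about 15 mm frees the lever (full travel 37 mm), with 3 to 8 N. The lever and lid then return by themselves in about a second.
- tin: Short plain steel tin, closed and empty, 56 mm in diameter and 50 mm tall, standing on one of the two side shelves (which one varies). Origin at the centre of its underside. About 80 g.
- tin_center (a point): The centre of the tin, 25 mm above its underside.
- glue_bottle: White glue bottle with grey cap, 48 mm in diameter and 130 mm tall, standing on the other side shelf. Origin at the centre of its underside. Must stay.
- screwdriver: Screwdriver lying on the bench under the bin's +y shelf; bystander.
- tape_roll: Roll of tape, 90 mm across, 25 mm high, lying on the bench under the bin's -y shelf; bystander.
- wrench: Wrench lying on the bench; bystander.
- mug: White mug, 80 mm across, 90 mm tall, on the bench; bystander.
- water_bottle: Clear water bottle, 64 mm across, 210 mm tall, on the bench; bystander.
- screw_jar: Glass jar with a steel cap, 60 mm across, 70 mm tall, on the bench; bystander.
Mind the look-alikes: they are no part of the job. Leave any blue or turquoise look-alike of the tin alone.

How it is judged:
On the way, in this order (a step that is already met when the one before it is completed fails the run):
1. the lever stays down on its catch and the lid up, with the robot off the bin (value of joint lever_arm above 0.31 rad and value of joint lid above 1.25 rad and contact force between each of the arm, the fingers and bin below 0.3 N), for 0.2 s.
2. the tin is in the bucket while the lid is still up (x of tin_center in the frame of bin between -0.09 and 0.09 m and y of tin_center in the frame of bin between -0.09 and 0.09 m and z of tin_center in the frame of bin between 0.09 and 0.165 m and value of joint lid above 1.25 rad), for 0.1 s.
At the end, for the whole second after the job is handed in: The tin rests inside the bucket below the rim, the lid is shut (within 0.06 rad), the lever is back up and the catch at rest, and the glue bottle still stands on its shelf within 20 mm of where it was (x of tin_center in the frame of bin between -0.09 and 0.09 m and y of tin_center in the frame of bin between -0.09 and 0.09 m and z of tin_center in the frame of bin between 0.09 and 0.165 m and value of joint lid below 0.06 rad and value of joint lever_arm below 0.03 rad and value of joint catch below 0.05 rad and linear speed of tin below 0.02 m/s and distance of glue_bottle from where it was at the start of the episode below 0.02 m and angle between glue_bottle's own z axis and vertical below 0.1 rad); the robot touches nothing.
It fails at once if the glue bottle is knocked over or shoved more than 40 mm (angle between glue_bottle's own z axis and vertical above 0.5 rad or distance of glue_bottle from where it was at the start of the episode above 0.04 m).
It fails at once if another thing on the bench is moved more than 40 mm (distance of any of screwdriver, tape_roll, wrench, mug, water_bottle, screw_jar from where it was at the start of the episode above 0.04 m).
It also fails if it takes over 56 s, if anything falls off the work surface, if the arm or the gripper's body presses on something with over 40 N, if the wrist force passes 120 N, or if a joint passes its speed limit or range.

ROBOT

A 6-joint arm with a two-finger parallel gripper is mounted at the origin on the work surface. World frame = base frame: x ahead of the robot, y to its left, z up, the work surface at z = 0. Lengths are in m, angles in rad, forces in N, time in s.
With the tool pointing down it reaches from about 0.3 to 0.875 m from the base axis. Payload 6.4 kg.
Tool frame: the origin (TCP) lies midway between the tips of the shut fingers; the grasp point (between the pads) lies 19 mm behind it (ctrl.pinch_z is the distance from the TCP to the grasp point, in m); z points along the fingers, y is the line along which they close (so a half turn about z gives the same grasp; the last joint's range is limited). The gripper opens to 85 mm and grips with 20 to 120 N. Pads are 22 mm wide; open, the fingers measure 114 mm over their backs; the gripper's body (76 mm by 85 mm) begins 54 mm behind the grasp point. The pads swing forward as they close: fully open they stand 13 mm farther back than shut.
Start: joints at [1.139, 0.181, 1.607, -0, 1.354, -0.206], TCP at [0.129, 0.56, 0.231] pointing down, gripper open.
Joint ranges: [-2.99, 2.99], [-0.89, 2.07], [0.3, 2.58], [-1.14, 4.28], [0, 2.63], [-3.12, 3.12]. Speed limits (rad/s): [2.57, 2.57, 3.01, 3.14, 3.14, 3.14].

INTERFACE

Orientations are given as a unit quaternion [w, x, y, z].
In Python, from bench import ctrl gives the robot as it stands.
- The arm moves only by the tool apply_moves, never from a script. Its argument "moves" is a list of rows, each an object with "jaw": the opening, from 0 (shut) to 1 (fully open); "offset": the shift along the tool's x, y, z in mm, a list of three; "rot": the turn, a rotation vector about the tool's x, y, z in degrees, a list of three. In form: [{"jaw": jaw, "offset": [dx, dy, dz], "rot": [ax, ay, az]}, ...]. A call has exactly 5 rows; each row shifts and turns the commanded pose from where the row before left it, along the tool's axes as they then stand; what a row does not reach is not made up. A row lasts 1/8 s, in which the tool goes at most 62.5 mm and 10.7 degrees, less where a joint would pass 70% of its speed; a pose out of reach is approached as far as the arm can. A call is refused whole if a number of a shift passes 62.5 or a number of a turn 10.7, either way. A call with a gripper value outside its range is refused whole. The fingers move at their own pace and stop on an object; the grip force is fixed at half the most. Time passes only in rows, so rows that do not move let the fingers close, or fill a call up. It gives the time, the measured TCP pose, the force, the opening and the grip force at its end, in the units of the state.
- ctrl.get_obs(): the state, without advancing time (a new reading comes with each control period).
- ctrl.camera(name): name is "scene" or "side" or "wrist"; returns (picture, depth): 420x560x3 uint8, red, green, blue; 420x560 float32, m along the optical axis (not along the pixel's ray), 0 where there is no reading.
- ctrl.camera_params(name): a dict with "K" (3x3 intrinsics, pixels), "dist" ([k1, k2, p1, p2, k3] as OpenCV has them; the pictures are not rectified), "cam_to_world" (4x4, takes a point from camera to world coordinates); the wrist camera has in their place "mount" (4x4, takes a point from camera to tool coordinates, whose origin is the TCP and whose axes are the flange's). Camera axes: x right, y down, z forward; pixel columns grow to the right and rows downward; lengths in m; the calibration is good to about 2 mm. A picture is of the moment at which its call begins: read the wrist's pose just before it. camera_params takes no time and is no camera call.
- ctrl.hand_in(): hands the job in; it is judged then, once.
Trained networks look in the newest picture that a camera, given by its name, has taken for a name from the list of things; names that differ only in an ending like _2 or _b are one class to them, and where a whole thing is asked for, a point or a joint stands for the part that bears it (a point fixed in the world has none). Each returns a list of dicts, best first, with "score" (0 to 1); they miss things now and then, are a little off and sometimes report something else, mostly with a low value. They report only what shows in the picture. A call takes as long as a camera call. They do not tell look-alikes from the thing itself.
- ctrl.outline_of(camera, target): "region" (420x560 bool, what is visible of it) and "position" ([column, row] in pixels, amid what is visible of it).
The state is a dict: "time_s": time; "q": joint angles; "dq": joint speeds; "joint_efforts": joint torques, N m; "eef_pos": TCP position; "eef_rot": TCP orientation; "wrist_force": force on the tool from outside, world axes, zero at the start; "torque": the same for the moment, N m; "opening": opening from 0.0 (shut) to 1.0 (fully open); "grasp_force": force on a finger pad.
Only numpy, scipy, OpenCV 4.12 (cv2) and the standard library are available. Lean on these libraries where they do the work, as an engineer would, in place of code of your own. Each camera call takes 0.05 s, during which the arm holds its last target. There are 200 camera calls.

## Working session

There is one attempt and no reset: what is moved stays moved. The work goes in short steps, Python scripts to look and compute and a tool call to move; the robot and the scene stay as the last step left them, time stands still between calls to the robot, and variables do not carry over. Pictures are saved under pics/ and viewed, at most 10 in all, crops included, and the job is handed in when it is done.

Besides the shell and the picture viewer there is one more tool, called after "Call:" by a JSON object that holds its "name" and its "arguments", one argument or row to a line. apply_moves: Moves the arm, as the interface text tells. Its arguments: {"type":"object","properties":{"moves":{"type":"array"}},"required":["moves"]}

```bash
ls; mkdir -p pics; cat > h.py <<'E'
import numpy as np, cv2
from bench import ctrl
from scipy.spatial.transform import Rotation as R
def quat(q): return R.from_quat([q[1],q[2],q[3],q[0]])
def T(cam):
    p=ctrl.camera_params(cam)
    if 'cam_to_world' in p: return p,np.array(p['cam_to_world'])
    o=ctrl.get_obs(); M=np.eye(4); M[:3,:3]=quat(o['eef_rot']).as_matrix(); M[:3,3]=o['eef_pos']
    return p,M@np.array(p['mount'])
def cloud(cam,save=None):
    p,M=T(cam); im,d=ctrl.camera(cam)
    if save: cv2.imwrite(save,im[:,:,::-1])
    h,w=d.shape; u,v=np.meshgrid(np.arange(w),np.arange(h))
    n=cv2.undistortPoints(np.stack([u,v],-1).reshape(-1,1,2).astype(np.float64),np.array(p['K'],float),np.array(p['dist'],float)).reshape(h,w,2)
    P=np.dstack([n*d[...,None],d])@M[:3,:3].T+M[:3,3]
    P[d==0]=np.nan
    return im,P
E
python3 - <<'E'
from h import *
o=ctrl.get_obs(); print(o['eef_pos'],o['eef_rot'],o['time_s'],ctrl.pinch_z)
ims=[]
for c in ['scene','side']:
    im,P=cloud(c,f'pics/{c}0.png'); np.save(f'{c}.npy',P)
    for t in ['tin','glue_bottle','bin','lever_pad','catch_tab','lid','mug','water_bottle','screw_jar','wrench','screwdriver']:
        for r in ctrl.outline_of(c,t)[:2]:
            g=r['region']; q=P[g]; q=q[~np.isnan(q[:,0])]
            print(c,t,round(r['score'],2),np.round(r['position']),g.sum(), np.round(np.median(q,0),3) if len(q) else '', np.round(np.percentile(q,[2,98],axis=0),3).tolist() if len(q) else '')
E
```

```text
pics
[0.12846593 0.55989569 0.23039251] [-2.81608859e-04  1.12652031e-01  9.93634114e-01 -8.29151572e-04] 0.0 0.0187
scene tin 0.84 [232. 242.] 362 [ 0.456 -0.14   0.048] [[0.424, -0.163, 0.01], [0.471, -0.116, 0.053]]
scene tin 0.63 [260. 231.] 529 [ 0.567 -0.108  0.228] [[0.537, -0.13, 0.187], [0.583, -0.082, 0.232]]
scene glue_bottle 0.63 [365. 181.] 701 [0.608 0.172 0.252] [[0.563, 0.158, 0.179], [0.623, 0.203, 0.31]]
scene glue_bottle 0.55 [ 94. 297.] 685 [ 0.41  -0.498  0.062] [[0.374, -0.525, 0.006], [0.424, -0.474, 0.073]]
scene bin 0.81 [315. 233.] 9204 [0.629 0.016 0.182] [[0.508, -0.134, 0.007], [0.708, 0.202, 0.189]]
scene lever_pad 0.73 [261. 227.] 570 [ 0.566 -0.108  0.228] [[0.533, -0.13, 0.186], [0.583, -0.081, 0.232]]
scene lever_pad 0.63 [273. 198.] 175 [0.437 0.015 0.108] [[0.344, -0.005, 0.0], [0.455, 0.053, 0.112]]
scene lid 0.82 [320. 226.] 4496 [0.618 0.034 0.186] [[0.52, -0.049, 0.183], [0.704, 0.125, 0.189]]
scene mug 0.59 [399. 163.] 833 [0.51  0.457 0.056] [[0.47, 0.431, 0.002], [0.546, 0.509, 0.09]]
scene mug 0.38 [177. 237.] 369 [ 0.327 -0.248  0.007] [[0
[... 1627 characters left out ...]
3 [0.45  0.014 0.106] [[0.417, -0.01, 0.088], [0.508, 0.037, 0.114]]
side water_bottle 0.62 [272. 127.] 640 [ 0.614 -0.454  0.115] [[0.588, -0.476, 0.036], [0.646, -0.441, 0.212]]
side screw_jar 0.71 [332. 144.] 323 [ 0.391 -0.483  0.047] [[0.364, -0.522, 0.004], [0.419, -0.471, 0.075]]
side wrench 0.69 [296. 219.] 331 [0.453 0.013 0.106] [[0.417, -0.078, 0.002], [0.51, 0.037, 0.114]]
side wrench 0.59 [352. 194.] 312 [ 0.308 -0.231  0.008] [[0.25, -0.308, -0.0], [0.372, -0.168, 0.014]]
side screwdriver 0.72 [238. 276.] 472 [0.598 0.175 0.022] [[0.543, 0.15, 0.004], [0.725, 0.182, 0.029]]
side screwdriver 0.42 [243. 194.] 2780 [0.588 0.037 0.188] [[0.512, -0.05, 0.181], [0.698, 0.131, 0.191]]
```

```bash
python3 - <<'E'
from h import *
for c in ['scene','side']:
    P=np.load(c+'.npy'); 
    z=P[...,2]; m=(z>.1845)&(z<.192)&(P[...,0]>.4)&(P[...,0]<.85)&(abs(P[...,1])<.3)
    m=cv2.morphologyEx(m.astype(np.uint8),cv2.MORPH_OPEN,np.ones((3,3)))>0
    n,l,s,_=cv2.connectedComponentsWithStats(m.astype(np.uint8)); k=1+np.argmax(s[1:,4])
    q=P[l==k][:,:2].astype(np.float32); r=cv2.minAreaRect(q*1000); print(c,len(q),r)
    print('lever',end=' ')
    z0=P[(z>.095)&(z<.125)&(P[...,0]>.38)&(P[...,0]<.52)&(abs(P[...,1])<.15)]; print(len(z0),np.percentile(z0,[3,50,97],axis=0).round(3).tolist())
    m=(z>.225)&(z<.245)&(P[...,0]>.5)&(P[...,0]<.62)&(P[...,1]>-.2)&(P[...,1]<-.03); print('tin top',m.sum(),cv2.minEnclosingCircle(P[m][:,:2].astype(np.float32)*1000),np.median(z[m]))
a=cv2.imread('pics/scene0.png'); b=cv2.imread('pics/side0.png')
c=np.hstack([a[140:340,60:460],b[100:300,150:550]]); cv2.imwrite('pics/both.png',cv2.resize(a[120:345,150:450],(800,600),interpolation=cv2.INTER_CUBIC))
E
```

```text
scene 2792 ((611.3348388671875, 38.724220275878906), (178.49917602539062, 184.92645263671875), 82.61106872558594)
lever 177 [[0.422, -0.005, 0.102], [0.438, 0.015, 0.108], [0.455, 0.036, 0.112]]
tin top 324 ((555.87060546875, -102.72347259521484), 26.41599464416504) 0.22969952096135232
side 2657 ((606.5753784179688, 36.743743896484375), (181.962158203125, 188.47140502929688), 82.82711791992188)
lever 355 [[0.418, -0.028, 0.095], [0.459, 0.014, 0.108], [0.519, 0.049, 0.121]]
tin top 176 ((551.377685546875, -104.19107055664062), 27.096445083618164) 0.23173909794762076
```

View pics/both.png

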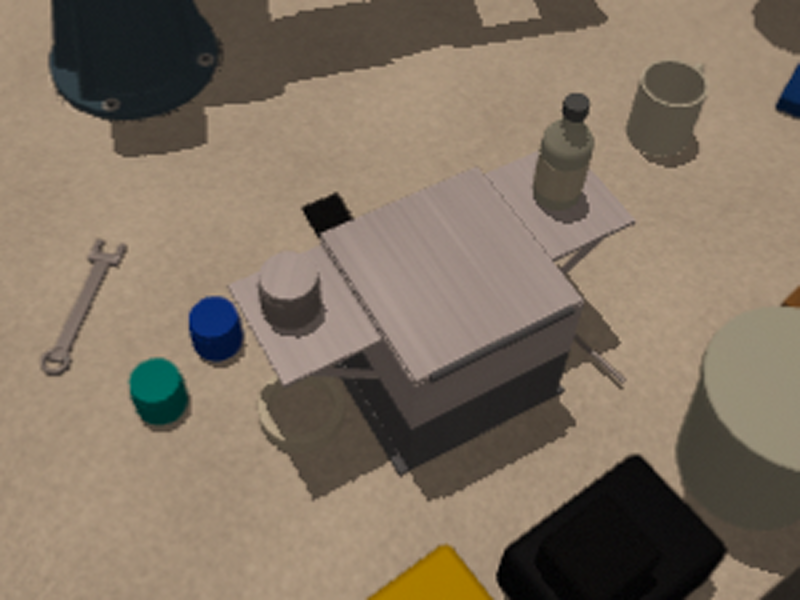

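The grey tin stands on the right shelf at crop (290,290). The blue (215,325) and turquoise (160,390) look-alikes are on the bench, and the glue bottle is on the left shelf (565,165). The bin pose is about (0.611, 0.0375) with yaw −7.3°, and the pad position agrees with it. Next I move to the lever.

Call:
{"name": "apply_moves", "arguments": {
  "moves": [
    {"jaw":0,"offset":[0,0,0],"rot":[0,0,-5.6]},
    {"jaw":0,"offset":[-36,-48,0],"rot":[0,0,0]},
    {"jaw":0,"offset":[-36,-48,0],"rot":[0,0,0]},
    {"jaw":0,"offset":[-36,-48,0],"rot":[0,0,0]},
    {"jaw":0,"offset":[-36,-48,0],"rot":[0,0,0]}
  ]
}}

```text
time_s: 1.82
eef_pos: [0.2477, 0.3501, 0.2315]
eef_rot: [0.0, 0.064, 0.998, 0.0]
wrist_force: [1.5, 0.5, 0.6]
opening: 0.001
grasp_force: 0.0
```

Call:
{"name": "apply_moves", "arguments": {
  "moves": [
    {"jaw":0,"offset":[-36,-48,0],"rot":[0,0,0]},
    {"jaw":0,"offset":[-36,-48,0],"rot":[0,0,0]},
    {"jaw":0,"offset":[-36,-48,0],"rot":[0,0,0]},
    {"jaw":0,"offset":[-36,-48,0],"rot":[0,0,0]},
    {"jaw":0,"offset":[-36,-48,0],"rot":[0,0,0]}
  ]
}}

```text
time_s: 2.45
eef_pos: [0.3957, 0.0887, 0.2318]
eef_rot: [0.001, 0.064, 0.998, 0.0]
wrist_force: [0.5, 0.4, 0.8]
opening: -0.0
grasp_force: 0.0
```

```bash
cat >> h.py <<'E'
BO=np.array([.611,.0375]); YAW=np.deg2rad(-7.3)
RB=np.array([[np.cos(YAW),-np.sin(YAW)],[np.sin(YAW),np.cos(YAW)]])
def tobin(p): p=np.asarray(p); return np.hstack([(p[...,:2]-BO)@RB,p[...,2:]])
def where():
    o=ctrl.get_obs(); b=tobin(o['eef_pos'])*1000
    e=quat(o['eef_rot']).as_matrix()
    print('t',round(o['time_s'],2),'tcp_bin',b.round(1),'F',np.round(o['wrist_force'],1),'open',round(o['opening'],2),'g',round(o['grasp_force'],1),'ydir-bin deg',round(np.degrees(np.arctan2(e[1,1],e[0,1])-YAW)-90,2),'zz',e[2,2].round(4))
E
python3 - <<'E'
from h import *
where()
im,P=cloud('wrist','pics/w1.png'); where()
B=tobin(P)
for t in ['lever_pad','catch_tab']:
    for r in ctrl.outline_of('wrist',t)[:2]:
        q=B[r['region']]; q=q[~np.isnan(q[:,0])]; print(t,round(r['score'],2),r['position'],(np.percentile(q,[5,50,95],axis=0)*1000).round().tolist() if len(q) else '')
E
```

```text
t 2.45 tcp_bin [-220.    23.4  231.8] F [0.5 0.4 0.8] open -0.0 g 0.0 ydir-bin deg -0.05 zz -1.0
t 2.5 tcp_bin [-215.9   17.8  232.1] F [ 3. -6.  1.] open -0.0 g 0.0 ydir-bin deg -0.34 zz -1.0Traceback (most recent call last):
  File "<stdin>", line 4, in <module>
  File "h.py", line 20, in tobin
    def tobin(p): p=np.asarray(p); return np.hstack([(p[...,:2]-BO)@RB,p[...,2:]])
                                          ~~~~~~~~~^^^^^^^^^^^^^^^^^^^^^^^^^^^^^^^
    return _nx.concatenate(arrs, 1, dtype=dtype, casting=casting)
           ~~~~~~~~~~~~~~~^^^^^^^^^^^^^^^^^^^^^^^^^^^^^^^^^^^^^^^
ValueError: all the input array dimensions except for the concatenation axis must match exactly, but along dimension 2, the array at index 0 has size 2 and the array at index 1 has size 1
```

```bash
sed -i 's/np.hstack(\[(p/np.concatenate([(p/; s/p\[...,2:\]\])/p[...,2:]],-1)/' h.py
python3 - <<'E'
from h import *
im,P=cloud('wrist','pics/w2.png'); where()
B=tobin(P)
for t in ['lever_pad','catch_tab']:
    for r in ctrl.outline_of('wrist',t)[:2]:
        q=B[r['region']]; q=q[~np.isnan(q[:,0])]; print(t,round(r['score'],2),r['position'],(np.percentile(q,[5,50,95],axis=0)*1000).round().tolist() if len(q) else '')
where()
E
```

```text
t 2.55 tcp_bin [-218.    20.7  231.8] F [-1.3  0.6  0.3] open 0.0 g 0.0 ydir-bin deg -0.47 zz -1.0
lever_pad 0.61 [206.0, 262.2] [[-188.0, -62.0, 90.0], [-159.0, -43.0, 105.0], [-100.0, -24.0, 110.0]]
catch_tab 0.77 [308.4, 258.1] [[-157.0, -21.0, 16.0], [-133.0, 44.0, 65.0], [-121.0, 70.0, 73.0]]
t 2.65 tcp_bin [-220.8   24.3  231.3] F [-0.3 -0.1 -0.6] open -0.0 g 0.0 ydir-bin deg -0.24 zz -1.0
```

View pics/w2.png

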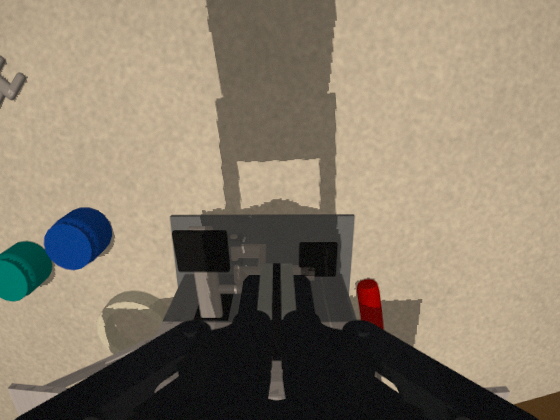

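The pad shows at pixel (200,250) and the tab at (318,258), both where predicted. I go over the pad and press.

Call:
{"name": "apply_moves", "arguments": {
  "moves": [
    {"jaw":0,"offset":[-27,-35,0],"rot":[0,0,0]},
    {"jaw":0,"offset":[-27,-35,0],"rot":[0,0,0]},
    {"jaw":0,"offset":[0,0,50],"rot":[0,0,0]},
    {"jaw":0,"offset":[0,0,50],"rot":[0,0,0]},
    {"jaw":0,"offset":[0,0,10],"rot":[0,0,0]}
  ]
}}

```text
time_s: 3.28
eef_pos: [0.4365, 0.0165, 0.1185]
eef_rot: [-0.003, 0.063, 0.998, 0.001]
wrist_force: [-0.7, 0.6, 0.4]
opening: -0.001
grasp_force: 0.0
```

Call:
{"name": "apply_moves", "arguments": {
  "moves": [
    {"jaw":0,"offset":[0,0,10],"rot":[0,0,0]},
    {"jaw":0,"offset":[0,0,12],"rot":[0,0,0]},
    {"jaw":0,"offset":[0,0,12],"rot":[0,0,0]},
    {"jaw":0,"offset":[0,0,12],"rot":[0,0,0]},
    {"jaw":0,"offset":[0,0,0],"rot":[0,0,0]}
  ]
}}

```text
time_s: 3.9
eef_pos: [0.4395, 0.0148, 0.0764]
eef_rot: [-0.0, 0.064, 0.998, 0.0]
wrist_force: [-7.8, 1.7, 11.4]
opening: 0.001
grasp_force: 5.8
```

Call:
{"name": "apply_moves", "arguments": {
  "moves": [
    {"jaw":0,"offset":[0,0,10],"rot":[0,0,0]},
    {"jaw":0,"offset":[0,0,6],"rot":[0,0,0]},
    {"jaw":0,"offset":[0,0,2],"rot":[0,0,0]},
    {"jaw":0,"offset":[0,0,0],"rot":[0,0,0]},
    {"jaw":0,"offset":[0,0,0],"rot":[0,0,0]}
  ]
}}

```text
time_s: 4.53
eef_pos: [0.4405, 0.0146, 0.0587]
eef_rot: [0.001, 0.064, 0.998, 0.0]
wrist_force: [-2.8, 1.7, 5.5]
opening: -0.002
grasp_force: 2.9
```

```bash
python3 -c "
from h import *
where()"
```

```text
t 4.53 tcp_bin [-166.2  -44.4   58.7] F [-2.8  1.7  5.5] open -0.0 g 2.9 ydir-bin deg -0.01 zz -1.0
```

Call:
{"name": "apply_moves", "arguments": {
  "moves": [
    {"jaw":0,"offset":[0,0,2],"rot":[0,0,0]},
    {"jaw":0,"offset":[0,0,2],"rot":[0,0,0]},
    {"jaw":0,"offset":[0,0,0],"rot":[0,0,0]},
    {"jaw":0,"offset":[0,0,0],"rot":[0,0,0]},
    {"jaw":0,"offset":[0,0,0],"rot":[0,0,0]}
  ]
}}

```text
time_s: 5.15
eef_pos: [0.441, 0.0144, 0.0547]
eef_rot: [0.001, 0.064, 0.998, 0.0]
wrist_force: [-0.9, 2.2, 4.4]
opening: -0.003
grasp_force: 2.7
```

Call:
{"name": "apply_moves", "arguments": {
  "moves": [
    {"jaw":0,"offset":[0,0,2],"rot":[0,0,0]},
    {"jaw":0,"offset":[0,0,1],"rot":[0,0,0]},
    {"jaw":0,"offset":[0,0,0],"rot":[0,0,0]},
    {"jaw":0,"offset":[0,0,0],"rot":[0,0,0]},
    {"jaw":0,"offset":[0,0,0],"rot":[0,0,0]}
  ]
}}

```text
time_s: 5.78
eef_pos: [0.4413, 0.0144, 0.0531]
eef_rot: [0.002, 0.064, 0.998, -0.0]
wrist_force: [-8.0, 3.0, 22.5]
opening: 0.005
grasp_force: 12.1
```

Call:
{"name": "apply_moves", "arguments": {
  "moves": [
    {"jaw":0,"offset":[0,0,-6],"rot":[0,0,0]},
    {"jaw":0,"offset":[0,0,-10],"rot":[0,0,0]},
    {"jaw":0,"offset":[0,0,-20],"rot":[0,0,0]},
    {"jaw":0,"offset":[0,0,-50],"rot":[0,0,0]},
    {"jaw":0,"offset":[0,0,0],"rot":[0,0,0]}
  ]
}}

```text
time_s: 6.4
eef_pos: [0.443, 0.0134, 0.1406]
eef_rot: [0.005, 0.064, 0.998, -0.001]
wrist_force: [0.2, -0.1, 0.1]
opening: 0.002
grasp_force: 0.0
```

```bash
python3 - <<'E'
from h import *
where()
a,P=cloud('scene','pics/s2.png'); B=tobin(P)
m=(B[...,2]>.25)&(abs(B[...,0])<.2)&(abs(B[...,1])<.1); print(m.sum(), np.percentile(B[m],[5,50,97],axis=0).round(3).tolist() if m.sum() else '')
im,W=cloud('wrist'); W=tobin(W)
for r in ctrl.outline_of('wrist','lever_pad')[:1]: print(r['score'],np.nanmedian(W[r['region']],0).round(3))
cv2.imwrite('pics/s2c.png',np.hstack([cv2.imread('pics/s2.png')[60:400,100:500],cv2.cvtColor(im,cv2.COLOR_RGB2BGR)[60:400,100:500]]))
E
```

```text
t 6.4 tcp_bin [-163.6  -45.2  140.6] F [ 0.2 -0.1  0.1] open 0.0 g 0.0 ydir-bin deg -0.02 zz -1.0
7394 [[-0.174, -0.087, 0.266], [-0.127, -0.036, 0.36], [0.078, 0.076, 0.512]]
0.68 [-0.169 -0.043  0.06 ]
```

View pics/s2c.png

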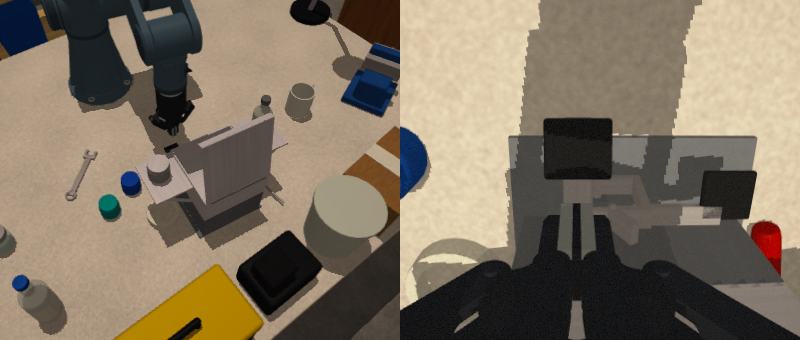

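The lid stands up (left panel, 235,160) and the lever is latched, with its pad at z≈60 mm. I now go above the tin with the jaws open.

Call:
{"name": "apply_moves", "arguments": {
  "moves": [
    {"jaw":1,"offset":[0,0,-55],"rot":[0,0,0]},
    {"jaw":1,"offset":[0,0,-55],"rot":[0,0,0]},
    {"jaw":1,"offset":[0,-25,-40],"rot":[0,0,0]},
    {"jaw":1,"offset":[-31,-38,0],"rot":[0,0,0]},
    {"jaw":1,"offset":[-31,-38,0],"rot":[0,0,0]}
  ]
}}

```text
time_s: 7.18
eef_pos: [0.4885, -0.0948, 0.2857]
eef_rot: [-0.0, 0.064, 0.998, 0.0]
wrist_force: [1.1, 0.3, 0.7]
opening: 1.0
grasp_force: 0.0
```

Call:
{"name": "apply_moves", "arguments": {
  "moves": [
    {"jaw":1,"offset":[-31,0,0],"rot":[0,0,0]},
    {"jaw":1,"offset":[-31,0,0],"rot":[0,0,0]},
    {"jaw":1,"offset":[0,0,0],"rot":[0,0,0]},
    {"jaw":1,"offset":[0,0,0],"rot":[0,0,0]},
    {"jaw":1,"offset":[0,0,0],"rot":[0,0,0]}
  ]
}}

```text
time_s: 7.8
eef_pos: [0.5488, -0.1014, 0.2859]
eef_rot: [-0.0, 0.064, 0.998, 0.0]
wrist_force: [-0.6, 0.6, 0.7]
opening: 1.0
grasp_force: 0.0
```

```bash
python3 - <<'E'
from h import *
where()
im,P=cloud('wrist','pics/w3.png'); B=tobin(P)*1000
m=(B[...,2]>222)&(B[...,2]<240)&(abs(B[...,0]+40)<50)&(abs(B[...,1]+147)<45)
print(m.sum(),cv2.minEnclosingCircle(B[m][:,:2].astype(np.float32)),np.median(B[m],0))
E
```

```text
t 7.8 tcp_bin [ -44.  -145.7  285.9] F [-0.6  0.6  0.7] open 1.0 g 0.0 ydir-bin deg -0.03 zz -1.0
5462 ((-38.19472885131836, -146.9510955810547), 26.213422775268555) [ -39.68013351 -147.05509301  228.841444  ]
```

View pics/w3.png

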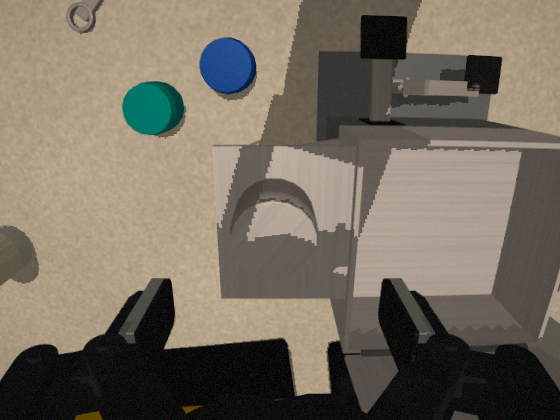

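The tin top (275,215) lies at bin (−38,−147), and the bucket is open. I descend and grip.

Call:
{"name": "apply_moves", "arguments": {
  "moves": [
    {"jaw":1,"offset":[-6,-1,30],"rot":[0,0,0]},
    {"jaw":1,"offset":[0,0,35],"rot":[0,0,0]},
    {"jaw":1,"offset":[0,0,21],"rot":[0,0,0]},
    {"jaw":1,"offset":[0,0,10],"rot":[0,0,0]},
    {"jaw":1,"offset":[0,0,0],"rot":[0,0,0]}
  ]
}}

```text
time_s: 8.48
eef_pos: [0.5551, -0.1034, 0.1903]
eef_rot: [-0.0, 0.064, 0.998, 0.0]
wrist_force: [0.7, -0.7, -0.2]
opening: 0.999
grasp_force: 0.0
```

Call:
{"name": "apply_moves", "arguments": {
  "moves": [
    {"jaw":0,"offset":[0,0,0],"rot":[0,0,0]},
    {"jaw":0,"offset":[0,0,0],"rot":[0,0,0]},
    {"jaw":0,"offset":[0,0,0],"rot":[0,0,0]},
    {"jaw":0,"offset":[0,0,0],"rot":[0,0,0]},
    {"jaw":0,"offset":[0,0,0],"rot":[0,0,0]}
  ]
}}

```text
time_s: 9.1
eef_pos: [0.5565, -0.1039, 0.1921]
eef_rot: [0.001, 0.064, 0.998, -0.001]
wrist_force: [0.1, -0.2, 6.3]
opening: 0.634
grasp_force: 63.7
```

Call:
{"name": "apply_moves", "arguments": {
  "moves": [
    {"jaw":0,"offset":[0,0,-30],"rot":[0,0,0]},
    {"jaw":0,"offset":[0,10,-20],"rot":[0,0,0]},
    {"jaw":0,"offset":[-5,50,0],"rot":[0,0,0]},
    {"jaw":0,"offset":[-5,50,0],"rot":[0,0,0]},
    {"jaw":0,"offset":[0,37,0],"rot":[0,0,0]}
  ]
}}

```text
time_s: 9.72
eef_pos: [0.5844, 0.0429, 0.2405]
eef_rot: [0.0, 0.064, 0.998, 0.0]
wrist_force: [-0.5, 0.2, -1.0]
opening: 0.636
grasp_force: 63.4
```

Call:
{"name": "apply_moves", "arguments": {
  "moves": [
    {"jaw":0,"offset":[0,0,0],"rot":[0,0,0]},
    {"jaw":0,"offset":[0,0,40],"rot":[0,0,0]},
    {"jaw":0,"offset":[0,0,40],"rot":[0,0,0]},
    {"jaw":0,"offset":[0,0,30],"rot":[0,0,0]},
    {"jaw":0,"offset":[0,0,0],"rot":[0,0,0]}
  ]
}}

```text
time_s: 10.35
eef_pos: [0.5819, 0.0404, 0.1277]
eef_rot: [-0.003, 0.064, 0.998, 0.0]
wrist_force: [-0.0, 0.1, -0.3]
opening: 0.632
grasp_force: 63.4
```

```bash
python3 -c "
from h import *
where()
im,P=cloud('scene','pics/s4.png')
cv2.imwrite('pics/s4c.png',cv2.resize(cv2.imread('pics/s4.png')[100:340,180:480],(600,480)))"
```

```text
t 10.35 tcp_bin [-29.2  -0.8 127.7] F [-0.   0.1 -0.3] open 0.63 g 63.4 ydir-bin deg -0.09 zz -1.0
```

View pics/s4c.png

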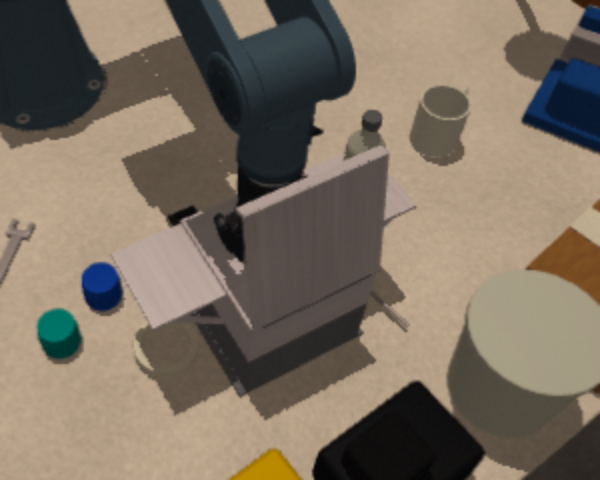

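The gripper is in the bucket mouth (240,235) with no contact, and the shelf is empty. I lower slightly, release and withdraw.

Call:
{"name": "apply_moves", "arguments": {
  "moves": [
    {"jaw":0,"offset":[0,0,8],"rot":[0,0,0]},
    {"jaw":0,"offset":[0,0,0],"rot":[0,0,0]},
    {"jaw":0.9,"offset":[0,0,0],"rot":[0,0,0]},
    {"jaw":0.9,"offset":[0,0,0],"rot":[0,0,0]},
    {"jaw":0.9,"offset":[0,0,0],"rot":[0,0,0]}
  ]
}}

```text
time_s: 11.02
eef_pos: [0.5843, 0.041, 0.1226]
eef_rot: [0.0, 0.064, 0.998, -0.0]
wrist_force: [1.1, -0.6, 1.0]
opening: 0.899
grasp_force: 0.0
```

Call:
{"name": "apply_moves", "arguments": {
  "moves": [
    {"jaw":0.9,"offset":[0,0,0],"rot":[0,0,0]},
    {"jaw":0.9,"offset":[0,0,-40],"rot":[0,0,0]},
    {"jaw":0.9,"offset":[0,0,-50],"rot":[0,0,0]},
    {"jaw":0.9,"offset":[0,0,-55],"rot":[0,0,0]},
    {"jaw":0.9,"offset":[0,0,0],"rot":[0,0,0]}
  ]
}}

```text
time_s: 11.65
eef_pos: [0.587, 0.0407, 0.2734]
eef_rot: [0.005, 0.064, 0.998, -0.0]
wrist_force: [0.4, 0.4, 0.4]
opening: 0.9
grasp_force: 0.0
```

```bash
python3 - <<'E'
from h import *
where()
im,P=cloud('wrist','pics/w5.png'); B=tobin(P)*1000
m=(B[...,2]>135)&(B[...,2]<170)&(abs(B[...,0])<80)&(abs(B[...,1])<80)
print(m.sum(), np.nanmedian(B[m],0) if m.any() else '')
E
```

```text
t 11.65 tcp_bin [-2.420e+01  1.000e-01  2.734e+02] F [0.4 0.4 0.4] open 0.9 g 0.0 ydir-bin deg -0.03 zz -0.9999
3835 [-3.15464816e+01 -6.14315558e-02  1.47717305e+02]
```

View pics/w5.png

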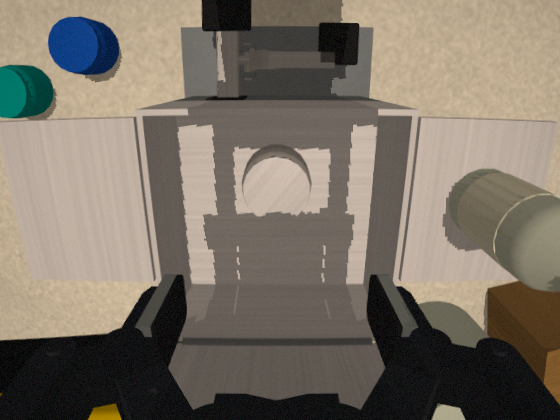

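The tin stands inside the bucket (275,180), top at 148 mm, and the glue bottle is undisturbed. I go to the tab.

Call:
{"name": "apply_moves", "arguments": {
  "moves": [
    {"jaw":0,"offset":[50,0,0],"rot":[0,0,0]},
    {"jaw":0,"offset":[50,28,0],"rot":[0,0,0]},
    {"jaw":0,"offset":[22,30,0],"rot":[0,0,0]},
    {"jaw":0,"offset":[0,0,0],"rot":[0,0,0]},
    {"jaw":0,"offset":[0,0,50],"rot":[0,0,0]}
  ]
}}

```text
time_s: 12.32
eef_pos: [0.4734, 0.114, 0.2195]
eef_rot: [0.004, 0.063, 0.998, -0.0]
wrist_force: [0.3, -0.2, -0.6]
opening: 0.002
grasp_force: 0.0
```

Call:
{"name": "apply_moves", "arguments": {
  "moves": [
    {"jaw":0,"offset":[0,0,50],"rot":[0,0,0]},
    {"jaw":0,"offset":[0,0,50],"rot":[0,0,0]},
    {"jaw":0,"offset":[0,0,35],"rot":[0,0,0]},
    {"jaw":0,"offset":[0,0,0],"rot":[0,0,0]},
    {"jaw":0,"offset":[0,0,0],"rot":[0,0,0]}
  ]
}}

```text
time_s: 12.95
eef_pos: [0.4714, 0.1137, 0.083]
eef_rot: [0.0, 0.064, 0.998, -0.0]
wrist_force: [0.2, -0.3, -0.6]
opening: 0.001
grasp_force: 0.0
```

```bash
python3 - <<'E'
from h import *
where()
im,P=cloud('wrist','pics/w6.png'); B=tobin(P)*1000
for r in ctrl.outline_of('wrist','catch_tab')[:2]:
    q=B[r['region']];print(r['score'],r['position'],np.nanpercentile(q,[5,50,95],axis=0).round().tolist())
E
```

```text
t 12.95 tcp_bin [-148.1   57.9   83. ] F [ 0.2 -0.3 -0.6] open 0.0 g 0.0 ydir-bin deg -0.06 zz -1.0
0.71 [185.9, 289.5] [[-156.0, -19.0, 18.0], [-132.0, 7.0, 65.0], [-120.0, 68.0, 85.0]]
```

Call:
{"name": "apply_moves", "arguments": {
  "moves": [
    {"jaw":0,"offset":[-4,0,14],"rot":[0,0,0]},
    {"jaw":0,"offset":[0,0,9],"rot":[0,0,0]},
    {"jaw":0,"offset":[0,0,9],"rot":[0,0,0]},
    {"jaw":0,"offset":[0,0,7],"rot":[0,0,0]},
    {"jaw":0,"offset":[0,0,0],"rot":[0,0,0]}
  ]
}}

```text
time_s: 13.68
eef_pos: [0.4765, 0.1154, 0.0441]
eef_rot: [0.002, 0.064, 0.998, 0.002]
wrist_force: [2.2, 8.4, 7.1]
opening: -0.002
grasp_force: 4.7
```

Call:
{"name": "apply_moves", "arguments": {
  "moves": [
    {"jaw":0,"offset":[0,0,3],"rot":[0,0,0]},
    {"jaw":0,"offset":[0,0,0],"rot":[0,0,0]},
    {"jaw":0,"offset":[0,0,0],"rot":[0,0,0]},
    {"jaw":0,"offset":[0,0,0],"rot":[0,0,0]},
    {"jaw":0,"offset":[0,0,0],"rot":[0,0,0]}
  ]
}}

```text
time_s: 14.3
eef_pos: [0.4766, 0.1158, 0.0416]
eef_rot: [0.002, 0.064, 0.998, 0.002]
wrist_force: [0.5, 11.8, 7.9]
opening: 0.0
grasp_force: 5.6
```

Call:
{"name": "apply_moves", "arguments": {
  "moves": [
    {"jaw":0,"offset":[0,0,0],"rot":[0,0,0]},
    {"jaw":0,"offset":[0,0,0],"rot":[0,0,0]},
    {"jaw":0,"offset":[0,0,0],"rot":[0,0,0]},
    {"jaw":0,"offset":[0,0,0],"rot":[0,0,0]},
    {"jaw":0,"offset":[0,0,0],"rot":[0,0,0]}
  ]
}}

```text
time_s: 14.92
eef_pos: [0.4766, 0.1158, 0.0416]
eef_rot: [0.002, 0.064, 0.998, 0.002]
wrist_force: [1.7, 11.5, 7.1]
opening: -0.0
grasp_force: 5.6
```

```bash
python3 - <<'E'
from h import *
where()
im,P=cloud('scene','pics/s7.png'); B=tobin(P)
m=(abs(B[...,0]-.03)<.05)&(abs(B[...,1])<.08)&(B[...,2]>.17); print(m.sum(),np.nanpercentile(B[m][:,2],[5,50,95]))
E
```

```text
t 14.93 tcp_bin [-143.2   60.6   41.6] F [ 1.7 11.5  7.1] open -0.0 g 5.6 ydir-bin deg -0.07 zz -1.0
2227 [0.18376413 0.18612    0.18844778]
```

Lid shut (186 mm). I retreat upward and away.

Call:
{"name": "apply_moves", "arguments": {
  "moves": [
    {"jaw":0,"offset":[0,0,-15],"rot":[0,0,0]},
    {"jaw":0,"offset":[5,0,-25],"rot":[0,0,0]},
    {"jaw":0,"offset":[10,0,-50],"rot":[0,0,0]},
    {"jaw":0,"offset":[20,0,-50],"rot":[0,0,0]},
    {"jaw":0,"offset":[40,0,-40],"rot":[0,0,0]}
  ]
}}

```text
time_s: 15.6
eef_pos: [0.4004, 0.1228, 0.2226]
eef_rot: [0.001, 0.064, 0.998, -0.0]
wrist_force: [-0.1, -0.7, -0.0]
opening: 0.001
grasp_force: 0.0
```

Call:
{"name": "apply_moves", "arguments": {
  "moves": [
    {"jaw":0,"offset":[0,0,0],"rot":[0,0,0]},
    {"jaw":0,"offset":[0,0,0],"rot":[0,0,0]},
    {"jaw":0,"offset":[0,0,0],"rot":[0,0,0]},
    {"jaw":0,"offset":[0,0,0],"rot":[0,0,0]},
    {"jaw":0,"offset":[0,0,0],"rot":[0,0,0]}
  ]
}}

```text
time_s: 16.23
eef_pos: [0.4, 0.1231, 0.2194]
eef_rot: [-0.001, 0.064, 0.998, -0.0]
wrist_force: [0.3, 0.2, 0.2]
opening: -0.001
grasp_force: 0.0
```

```bash
python3 - <<'E'
from h import *
where()
im,P=cloud('wrist','pics/w8.png'); B=tobin(P)*1000
for t in ['lever_pad','catch_tab']:
  for r in ctrl.outline_of('wrist',t)[:1]:
    print(t,r['score'],r['position'],np.nanmedian(B[r['region']],0).round())
im,P=cloud('scene','pics/s8.png'); B=tobin(P)
m=(abs(B[...,0])<.09)&(abs(B[...,1])<.08)&(B[...,2]>.17)&(B[...,2]<.3); print(np.nanpercentile(B[m][:,2],[5,50,95]))
a=cv2.imread('pics/s8.png')[80:380,130:530]; b=cv2.imread('pics/w8.png')
cv2.imwrite('pics/end.png',np.hstack([a,cv2.resize(b,(400,300))]))
E
```

```text
t 16.23 tcp_bin [-220.2   58.   219.4] F [0.3 0.2 0.2] open -0.0 g 0.0 ydir-bin deg -0.05 zz -1.0
lever_pad 0.89 [152.4, 274.0] [-161.  -42.  105.]
catch_tab 0.84 [219.5, 277.1] [-131.    3.   65.]
[0.18370838 0.18610661 0.18848709]
```

View pics/end.png

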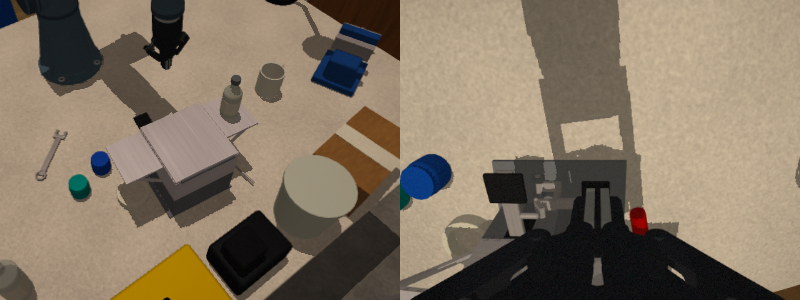

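The lid is shut (190,140), the lever pad is back up at z≈105 mm, the glue bottle stands (232,95), and the robot is clear.

```bash
python3 -c "
from bench import ctrl
print(ctrl.hand_in())"
```

```text
the job is handed in; nothing more can be done
None
```

The job is handed in at about 16 s of the 56 s: the tin is in the bucket with the lid shut over it, the lever is back up, the glue bottle is still standing on its shelf, and nothing else on the bench looked disturbed; the hand-in call returned no verdict.

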